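Clamp a column in its bench mount and keep the cap pressed shut

TASK

Mount the steel column on the bench: lay it across the two V blocks of the aluminium column mount, roughly centred, then swing the hinged cap down over it and push the lock pin from outside through the ears and the cap's lug until its knob sits against the ear. The cap's spring pad leaves it slightly proud even when pinned, so let go of the pin, press the cap fully shut and finish while still pressing it firmly, so that the column cannot turn while I screw the tubing on. Leave the other things on the bench where they are.

Things in the scene. Friction and masses are not known exactly. Their poses are not given: they have to be found in the camera images.
- mount: aluminium column mount, fixed to the bench. Origin: underside of the base plate midway between two V blocks; x away from the robot at yaw 0, y along the column's line, z up. Base plate x -62 to 58, y -100 to 100, 13 mm high with its screw heads; only the plate lies between the blocks. A 22 mm tube seated in both Vs has its axis at x 0, z 62 mm
- seat_rest (a point): on the mount (0, -70, 62 mm in its frame): axis of a seated column at the middle of the open rest, a V block 24 mm wide along y, x -24 to 24, top at z 60, 90 degree V along y
- seat_clamp (a point): on the mount (0, 70, 62 mm in its frame): axis of a seated column at the middle of the clamp, a V block like the rest but 31 mm wide, with the hinged cap. Two ears, 8 mm thick across y, stand out from its front (x -68 to -24, z 33 to 63 mm), outer faces at y 54.5 and 85.5, 15 mm free between them for the cap's lug
- pin_hole (a point): on the mount (-54, 85.5, 48 mm in its frame): centre of the mouth of the 12 mm hole in the outer face of the outer ear; the hole goes through both ears along y, so the pin goes in along the mount's -y
- cap_hinge (a point): on the mount: middle of the cap's hinge axis (mount frame 36, 70, 66 mm); the axis runs along the mount's y
- cap (a joint): angle of the hinged cap, rad: 0 fully shut (a stop), grows as it lifts and swings back (to the mount's +x); starts about 1.85 to 2.2 (leaning back, clear of the column's way down). The hinge is stiff: the cap stays where it is left; swinging it takes 1 to 2 N. Over a column its spring pad holds it proud at about 0.02 to 0.04; bringing it to 0 takes about 6 N at cap_press
- cap_press (a point): on the cap: middle of the thumb grip on its flat top, near the free end; shut: (-42, 70, 88) mm in the mount frame, so 78 mm before and 22 mm above the hinge axis. The cap is a bar 26 mm wide (y), its free end 27 mm beyond this point; a lug there, 12 mm thick, hangs 55 mm below the top and has an 18 mm hole, in line with the ears' when down. A nut stands 6 mm up over the column
- pin: lock pin: square knob 30 mm long (own x -15 to 15) by 20 by 20 mm, and a straight shank of 10 mm diameter, 44 mm long, along own +x from the knob's face (last 10 mm tapered to 4 mm); 0.07 kg. Origin: centre of the knob, 10 mm above the bench as it lies flat on the knob, shank level
- pin_tip (a point): on the pin: the tip of the shank, 44 mm from the shoulder
- column: steel column: tube of 22 mm diameter, along its own y, with a hexagonal fitting (26 mm across flats, y 105 to 123 mm) and a short nipple at each end, 260 mm long, 0.32 kg. Origin: middle of its axis, 13 mm above the bench as it lies there on its hexagons. Both ends are alike
- pin_shoulder (a point): on the pin: centre of the knob's face from which the shank springs
- bottle_pbs: bystander: round white bottle, 56 mm diameter, 120 mm tall, origin at its underside
- bottle_te: bystander: round brown bottle, 50 mm diameter, 105 mm tall, origin at its underside
- tube_rack: bystander: flat tube rack, 84 x 257 x 29 mm (long along its y), origin at its underside
- tape_roll: bystander: roll of tape, 96 mm diameter, 25 mm high, lying flat, origin at its underside
- notebook: bystander: notebook, 75 x 108 x 11 mm, lying flat, origin at its underside
- marker_black: bystander: marker pen, 16 x 147 x 15 mm (long along its y), lying, origin at its underside
Not all that is in view belongs to the job. What is meant by the pin is not turquoise, and is the smaller of those in its own colour.

How it is judged:
By the outcome, as a careful person would: the job done as asked, in the order asked, and still so for the second after the job is handed in, while the arm keeps its last pose, push and grip.
It also fails if it takes over 72 s, if anything falls off the work surface, if the arm or the gripper's body presses on something with over 40 N, if the wrist force passes 120 N, or if a joint passes its speed limit or range.

ROBOT

A 6-joint arm with a two-finger parallel gripper is mounted at the origin on a cart in front of the work surface, level with it; the furniture and walls round the work are solid. World frame = base frame: x ahead of the robot, y to its left, z up, the work surface at z = 0. Lengths are in mm, angles in rad, forces in N, time in s.
With the tool pointing down it reaches from about 275 to 1000 mm from the base axis. Payload 8.4 kg.
Tool frame: the origin (TCP) lies at the very end of the fingers, on their centre line; the grasp point (between the pads) lies 19 mm behind it; z points along the fingers, y is the line along which they close (so a half turn about z gives the same grasp; the last joint's range is limited). The gripper opens to 85 mm and grips with 20 to 120 N. Pads are 22 mm wide; open, the fingers measure 114 mm over their backs; the gripper's body (76 mm by 85 mm) begins 54 mm behind the grasp point. The pads swing forward as they close: fully open they stand 13 mm farther back than shut.
Start: joints at [-1.255, 0.353, 1.633, -0, 1.155, -0.002], TCP at [195.297, -593.706, 231.281] pointing down, gripper open.
Joint ranges: [-2.63, 2.63], [-0.92, 2.1], [0.06, 2.66], [-1.3, 4.44], [0, 2.69], [-3.02, 3.02]. Speed limits (rad/s): [2.22, 2.22, 2.79, 3.14, 3.14, 3.14].

INTERFACE

Orientations are given as [roll, pitch, yaw] about the fixed x, y, z axes, in that order (R = Rz(yaw) Ry(pitch) Rx(roll)).
In Python, from rig import sensors, grab_frame, camera_params, order gives the robot as it stands. The module is installed in compiled form; this text tells all that it offers.
- The arm moves only by the tool move_arm, never from a script. Its argument "motion" is a list of rows, each a list of 7 numbers: the turn, a rotation vector about the tool's x, y, z in fractions of the full range, 1 being pi/2 rad, then the shift along the tool's x, y, z in parts of the range, where 1.0 means 100 cm, then the finger opening in m, from 0 to 0.0854. A call has 1 to 8 rows; each row is the pose to reach, as a shift and turn from the pose commanded when the call began, along the tool's axes at that moment; what a row does not reach only later rows make up. A row lasts 1/8 s, in which the tool goes at most 62.5 mm and 10.7 degrees, less where a joint would pass 70% of its speed; a pose out of reach is approached as far as the arm can. A shift or turn number past 1, either way, is cut back to 1. A call with a gripper value outside its range is refused whole. The fingers move at their own pace and stop on an object; "grip_force" is the grip in N (left out, the last holds). Time passes only in rows, so rows that repeat a pose let the fingers close. It gives the time, the measured TCP pose, the force, the opening and the grip force at its end, in the units of the state.
- sensors.sense(): the state, without advancing time (a new reading comes with each control period).
- grab_frame(name): name is "side" or "top"; returns (picture, depth): 400x640x3 uint8, red, green, blue; 400x640 float32, mm along the optical axis (not along the pixel's ray), 0 where there is no reading.
- camera_params(name): a dict with "camera_matrix" (3x3 intrinsics, pixels), "world_from_camera" (4x4, takes a point from camera to world coordinates). Camera axes: x right, y down, z forward; pixel columns grow to the right and rows downward; lengths in mm; the calibration is good to about 2 mm. A picture is of the moment at which its call begins. camera_params takes no time and is no camera call.
- order.sign_off(): hands the job in; it is judged then, once.
The state is a dict: "clock": time; "qpos": joint angles; "qvel": joint speeds; "joint_efforts": joint torques, N m; "eef_pos": TCP position; "tcp_rot": TCP orientation; "contact_force": force on the tool from outside, world axes, zero at the start; "wrist_torque": the same for the moment, N m; "opening": opening from 0.0 (shut) to 1.0 (fully open); "grasp_force": force on a finger pad.
Only numpy, scipy, OpenCV 4.12 (cv2) and the standard library are available. Lean on these libraries where they do the work, as an engineer would, in place of code of your own. Each camera call takes 0.05 s, during which the arm holds its last target. There are 200 camera calls.

## Working session

There is one attempt and no reset: what is moved stays moved. The work goes in short steps, Python scripts to look and compute and a tool call to move; the robot and the scene stay as the last step left them, time stands still between calls to the robot, and variables do not carry over. Pictures are saved under pics/ and viewed, at most 10 in all, crops included, and the job is handed in when it is done.

Besides the shell and the picture viewer there is one more tool, called by a JSON object that holds its "name" and its "arguments". move_arm: Moves the arm, as the interface text tells. Its arguments: {"type":"object","properties":{"motion":{"type":"array","items":{"type":"array","items":{"type":"number"}}},"grip_force":{"type":"number"}},"required":["motion"]}

```bash
mkdir -p pics; cat > h.py <<'E'
import numpy as np,cv2
from rig import sensors,grab_frame,camera_params,order
def grab(n):
    p,d=grab_frame(n); np.savez('%s.npz'%n,p=p,d=d); return p,d
def load(n):
    z=np.load('%s.npz'%n); return z['p'],z['d']
def world(n,d):
    c=camera_params(n);K=c['camera_matrix'];T=np.array(c['world_from_camera'])
    v,u=np.mgrid[:400,:640]; K=np.array(K)
    P=np.stack([(u-K[0,2])/K[0,0]*d,(v-K[1,2])/K[1,1]*d,d],-1)
    return P@T[:3,:3].T+T[:3,3]
def proj(n,X):
    c=camera_params(n);K=np.array(c['camera_matrix']);T=np.linalg.inv(np.array(c['world_from_camera']))
    q=(T[:3,:3]@np.array(X,float)+T[:3,3]); q=K@q; return q[:2]/q[2]
def save(name,img,s=1):
    cv2.imwrite('pics/'+name,cv2.resize(img[...,::-1],None,fx=s,fy=s,interpolation=cv2.INTER_CUBIC))
E
python3 - <<'E'
from h import *
for n in('top','side'):
    p,d=grab(n); save(n+'0.png',p,1.25); T=camera_params(n)['world_from_camera']; print(np.round(T,2))
    W=world(n,d); print(n,[np.round(W[v,u]) for v,u in((200,320),(100,100),(300,500))])
print(sensors.sense())
E
```

```text
[[ 0.00000e+00 -9.90000e-01  1.50000e-01  2.75570e+02]
 [-1.00000e+00 -0.00000e+00 -0.00000e+00  8.90000e+00]
 [ 0.00000e+00 -1.50000e-01 -9.90000e-01  1.75992e+03]
 [ 0.00000e+00  0.00000e+00  0.00000e+00  1.00000e+00]]
top [array([526.,  -6.,   4.]), array([908., 828.,   3.]), array([ 204., -423.,  605.])]
[[-9.20000e-01 -1.70000e-01  3.50000e-01  7.19100e+01]
 [-3.90000e-01  4.10000e-01 -8.20000e-01  1.08943e+03]
 [-0.00000e+00 -9.00000e-01 -4.50000e-01  6.76220e+02]
 [ 0.00000e+00  0.00000e+00  0.00000e+00  1.00000e+00]]
side [array([ 606., -138.,   -3.]), array([1060.,  354.,  449.]), array([-67., 113., -76.])]
{'clock': 0.1, 'qpos': array([-1.25539187e+00,  3.53594113e-01,  1.63403146e+00, -4.93454828e-06,
        1.15516244e+00, -2.38711307e-03]), 'qvel': array([ 0.00072178, -0.00249857, -0.0028162 , -0.00069908,  0.00107452,
        0.00095486]), 'joint_efforts': array([ 4.59007915e-04, -6.06357121e+01, -3.42820823e+01,  4.66197406e-06,
        4.01760160e-03, -9.96335174e-07]), 'eef_pos': array([ 195.17593535, -593.32384209,  230.63933949]), 'tcp_rot': array([-3.14039729e+00,  1.65857421e-06,  3.17793562e-01]), 'contact_force': array([-0.22557933, -0.24618996, -0.50737664]), 'wrist_torque': array([ 0.0157784 , -0.0124118 , -0.01996752]), 'grasp_force': 0.0, 'opening': 0.9986751945279643}
```

View pics/top0.png

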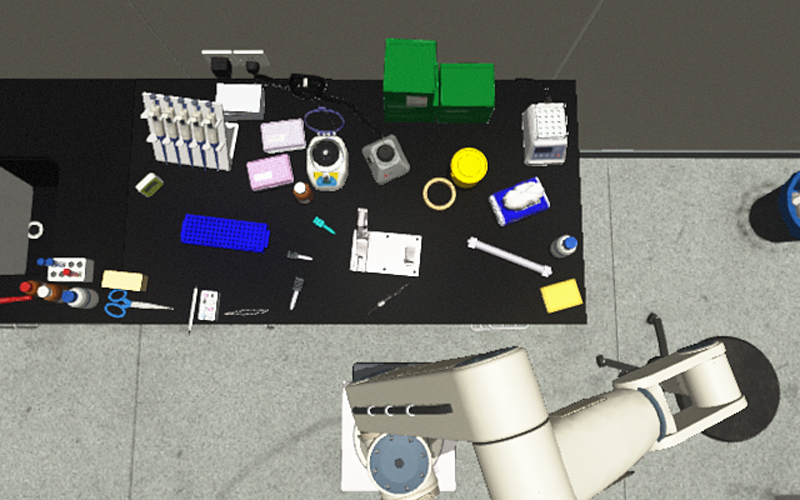

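View pics/side0.png

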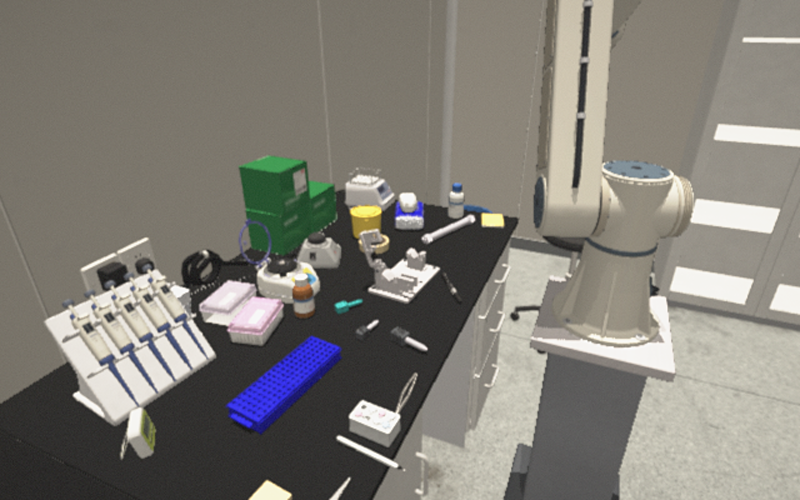

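The top view (800 px scale) shows the mount at (388,252) with its clamp at the left end and the column from (472,242) to (550,272). Three things could be the pin: turquoise at (323,225), small grey at (299,256) and large grey at (296,292). By the description it is the small grey one at (299,256). I'll check it in close crops.

```bash
python3 - <<'E'
from h import *
p,d=load('top'); save('c1.png',p[160:250,220:350],6)
q,e=load('side'); save('c2.png',q[175:285,265:365],5)
W=world('top',d); print('K',camera_params('top')['camera_matrix'],camera_params('side')['camera_matrix'])
# column: points height 5..40 in region
def blob(n,u0,u1,v0,v1,z0,z1,W):
    R=W[v0:v1,u0:u1].reshape(-1,3); R=R[(R[:,2]>z0)&(R[:,2]<z1)]
    c=R[:,:2].mean(0); U,S,V=np.linalg.svd(R[:,:2]-c); t=(R[:,:2]-c)@V.T
    m=(t.max(0)+t.min(0))/2
    print(n,len(R),'mean',c.round(1),'mid',(c+m@V).round(1),'dir',V[0].round(3),'ang',np.arctan2(V[0,1],V[0,0]).round(3),'ext',np.ptp(t,0).round(1),'z',np.percentile(R[:,2],[5,50,95]).round(1))
blob('col',370,446,182,226,10,40,W)
blob('pin',225,252,196,214,5,40,W)
blob('big',225,252,218,250,5,40,W)
Ws=world('side',e)
blob('cols',335,385,168,198,10,40,Ws)
blob('pins',282,306,252,274,6,40,Ws)
blob('mount',278,340,165,222,30,200,W)
blob('plate',278,340,165,222,8,16,W)
print(np.percentile(W[280//1:300,60:100,2],[5,50,95]))
# height map of mount
print('z map top'); 
for v in range(164,222,2): print(v,' '.join('%3d'%z for z in W[v,278:342:2,2]))
E
```

```text
K [[482.97313136   0.         316.2178463 ]
 [  0.         482.97313136 196.18459595]
 [  0.           0.           1.        ]] [[378.46382665   0.         321.23370727]
 [  0.         378.46382665 197.06550373]
 [  0.           0.           1.        ]]
col 489 mean [ 506.2 -330.8] mid [ 520.  -329.5] dir [0.287 0.958] ang 1.28 ext [260. 195.] z [11.5 21.8 30.8]
pin 134 mean [507.7 291.6] mid [508.1 294.3] dir [0.127 0.992] ang 1.443 ext [94.1 70. ] z [ 5.4 12.1 23.6]
big 223 mean [404.6 291.2] mid [404.2 291.8] dir [-0.998  0.07 ] ang 3.071 ext [113.4 103. ] z [ 5.3 16.6 30.3]
cols 271 mean [ 515.3 -337.8] mid [ 535.  -339.5] dir [0.235 0.972] ang 1.334 ext [273.9 130.7] z [11.2 18.9 29.5]
pins 105 mean [503.4 301. ] mid [503.  288.9] dir [0.18  0.984] ang 1.39 ext [71.8 23.9] z [ 6.9 13.4 19.7]
mount 478 mean [537.1  74.8] mid [515.5  44.9] dir [-0.328 -0.945] ang -1.905 ext [183.8 158.5] z [ 44.5  63.  168.3]
plate 894 mean [519.7  26.7] mid [553.1  37.7] dir [0.112 0.994] ang 1.459 ext [233.8 220.9] z [ 8.3 11.4 15.2]
[-814.16436419 -800.33258647 -787.15461325]
z map top
164   
[... 3126 characters left out ...]
  17  14   6  19  15   4   5  -1   0   0
212   0   0  13  54  12  17  67  47   7  16  11  11  12  16  14   0   4   9   8  14   5  17   5  10  16  14  12   4   5   3   0   5
214   7  -6  14  67  13   4  60  42   8  10  13   6   2  10   7   5  10  10   2  11  11  12   8   6  13   9  11   8   8   8  -8  -1
216   3   0   4  66   6  10  61   6   8   5  11  11  12  11   5  18   4  15   8   5  11   8  13  10   9   8  12   7  19   0   0  10
218  -4   8   1  -4   0  -3  -1  -2   3 -10  -8   2  11   8   9  10   1  11  10  11  16   7   6  10   7   9   9  14   9  -1   0   7
220   2   6  -5   0  -2   0  -1  -2   0   3  -7   1   4  -8   5   1  -1  -2  -1   1   2  -3   2  11  13  15  18   5   1   0   1   0
```

View pics/c1.png

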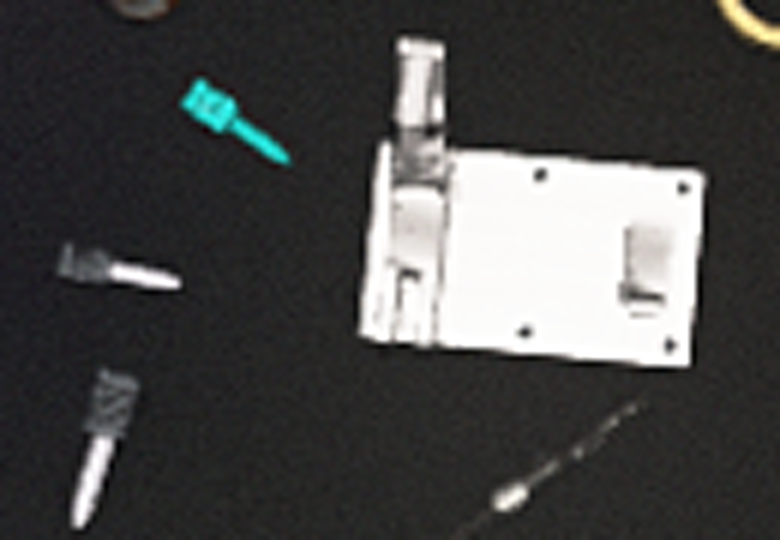

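View pics/c2.png

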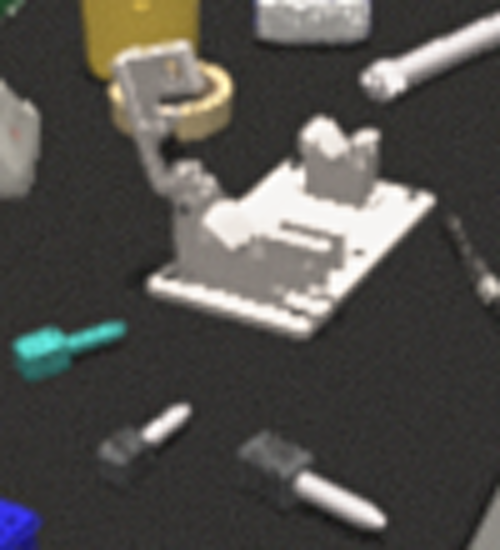

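The crops show the small grey pin with its knob at (85,263), tip at (181,284) in c1, and its size matches 30 + 44 mm; the turquoise and the large one are excluded. The plate corners are at about (385,143), (705,172), (690,365) and (360,337). The cap leans back toward +x and the ears face the robot.

```bash
cat >> h.py <<'E'
def ray(n,u,v,z):
    c=camera_params(n);K=np.array(c['camera_matrix']);T=np.array(c['world_from_camera'])
    r=T[:3,:3]@np.array([(u-K[0,2])/K[0,0],(v-K[1,2])/K[1,1],1]); return (T[:3,3]+r*(z-T[2,3])/r[2])
def lineblob(n,img,box,z,f):
    u0,u1,v0,v1=box; m=f(img[v0:v1,u0:u1].astype(float)); k,l,s,c=cv2.connectedComponentsWithStats(m.astype(np.uint8),connectivity=8)
    i=1+np.argmax(s[1:,4]); vv,uu=np.nonzero(l==i)
    P=np.array([ray(n,u+u0,v+v0,z)[:2] for u,v in zip(uu,vv)])
    r=cv2.minAreaRect(P.astype(np.float32)); c=P.mean(0); V=np.linalg.svd(P-c)[2]; t=(P-c)@V[0]
    print(n,len(P),'rect',np.round(r[0],1),np.round(r[1],1),'mean',c.round(1),'dir',V[0].round(3),'ext',t.min().round(1),t.max().round(1))
E
python3 - <<'E'
from h import *
p,d=load('top'); q,e=load('side')
cv=lambda x,y:((x+.5)/6-.5+220,(y+.5)/6-.5+160)
C=np.array([ray('top',*cv(x,y),10)[:2] for x,y in((385,143),(705,172),(690,365),(360,337))])
print('corners',C.round(1).tolist()); print([np.linalg.norm(C[i]-C[i-1]).round(1) for i in range(4)])
print('center',C.mean(0))
dy=(C[0]-C[1]+C[3]-C[2]); print('yaw from y', np.arctan2(-dy[0],dy[1])); dx=C[0]-C[3]+C[1]-C[2]; print('yaw from x',np.arctan2(dx[1],dx[0]))
for x,y in((60,262),(108,268),(85,263),(181,283)): print('pin',ray('top',*cv(x,y),10)[:2].round(1))
br=lambda t:lambda i:i.min(-1)>t
lineblob('top',p,(370,446,182,226),13,br(100))
lineblob('side',q,(335,385,168,198),13,br(100))
lineblob('top',p,(222,256,196,214),10,br(45))
lineblob('top',p,(236,256,196,214),10,br(130))
lineblob('side',q,(282,306,252,274),10,br(70))
lineblob('side',q,(290,306,252,268),10,br(130))
# plate fit
lineblob('top',p,(278,342,184,222),10,br(130))
cs=lambda x,y:((x+.5)/5-.5+265,(y+.5)/5-.5+175)
for x,y in((148,283),(308,335),(436,197)): print('plate side cam z8',ray('side',*cs(x,y),8)[:2].round(1))
for x,y in((187,407),(150,440)): print('pin side',ray('side',*cs(x,y),10)[:2].round(1))
E
```

```text
corners [[587.0, 127.3], [569.3, -68.8], [450.7, -59.1], [467.5, 141.1]]
[np.float64(120.4), np.float64(196.9), np.float64(119.0), np.float64(200.9)]
center [518.60906183  35.10227069]
yaw from y -0.0870049809103063
yaw from x -0.0985390180024084
pin [513.2 324.4]
pin [509.5 295.1]
pin [512.6 309.2]
pin [500.4 250.5]
top 472 rect [ 506.8 -324.6] [260.   33.5] mean [ 507.1 -325.3] dir [-0.368 -0.93 ] ext -130.5 129.5
side 264 rect [ 503.1 -331.8] [289.5  53. ] mean [ 507.7 -323.1] dir [0.35  0.937] ext -154.8 135.3
top 89 rect [508.1 287.4] [77.6 20.9] mean [508.9 293.3] dir [-0.186 -0.983] ext -32.9 44.7
top 31 rect [504.6 273.5] [41.8  9.3] mean [504.6 274.3] dir [-0.197 -0.98 ] ext -20.1 21.7
side 94 rect [507.4 279.5] [71.7 22.6] mean [507.6 282.7] dir [0.307 0.952] ext -38.9 32.8
side 36 rect [502.7 267.8] [38.4 13.1] mean [502.4 268.3] dir [0.196 0.981] ext -19.9 19.1
top 1751 rect [518.1  36.7] [201.1 122.4] mean [517.2  35.6] dir [-0.057 -0.998] ext -102.7 99.7
plate side cam z8 [584.5 128.8]
plate side cam z8 [461.5 145.1]
plate side cam z8 [445.7 -59.2]
pin side [497.1 249.1]
pin side [502.6 287.3]
```

```bash
cat >> h.py <<'E'
from scipy.spatial.transform import Rotation as R
def mt(x,y,z,o=(520,35.3),a=-.088):
    c,s=np.cos(a),np.sin(a); return o[0]+c*x-s*y,o[1]+s*x+c*y,z
def plan(x,y,z,yaw):
    s=sensors.sense(); r0=R.from_euler('xyz',s['tcp_rot']); r1=R.from_euler('xyz',[np.pi,0,yaw])
    print('turn',(r0.inv()*r1).as_rotvec().round(4),'shift',(r0.inv().apply(np.array([x,y,z])-s['eef_pos'])/1000).round(4))
def st():
    s=sensors.sense(); print(round(s['clock'],2),s['eef_pos'].round(1),s['tcp_rot'].round(3),'F',s['contact_force'].round(1),'op',round(s['opening'],3),'gf',round(s['grasp_force'],1),'q6',s['qpos'][5].round(2))
E
python3 -c "
from h import *
plan(507,-325,110,1.197)"
```

```text
turn [-1.100e-03 -5.000e-04 -8.792e-01] shift [ 0.3801 -0.1573  0.1208]
```

The rows are not in the units I measure in: turns go in shares of pi/2 rad. I convert before sending: -0.879 rad / 1.5708 = -0.5596.

{"name": "move_arm", "arguments": {"motion": [[0, 0, -0.5596, 0.38, -0.157, 0.121, 0.0854], [0, 0, -0.5596, 0.38, -0.157, 0.121, 0.0854], [0, 0, -0.5596, 0.38, -0.157, 0.121, 0.0854], [0, 0, -0.5596, 0.38, -0.157, 0.121, 0.0854], [0, 0, -0.5596, 0.38, -0.157, 0.121, 0.0854], [0, 0, -0.5596, 0.38, -0.157, 0.121, 0.0854], [0, 0, -0.5596, 0.38, -0.157, 0.121, 0.0854], [0, 0, -0.5596, 0.38, -0.157, 0.121, 0.0854]]}}

```text
clock: 1.1
eef_pos: [508.8, -322.9, 108.7]
tcp_rot: [-3.14, -0.001, 1.201]
contact_force: [0.2, -0.5, -0.8]
opening: 1.0
grasp_force: 0.0
```

```bash
python3 -c "
from h import *
st();plan(507,-325,4,1.197)"
```

```text
1.1 [ 508.8 -322.9  108.7] [-3.140e+00 -1.000e-03  1.201e+00] F [ 0.2 -0.5 -0.8] op 1.0 gf 0.0 q6 -0.2
turn [-0.002  -0.0009  0.0037] shift [-0.0027 -0.0007  0.1047]
```

{"name": "move_arm", "arguments": {"motion": [[0, 0, 0, -0.002, 0, 0.06, 0.0854], [0, 0, 0, -0.002, 0, 0.104, 0.0854], [0, 0, 0, -0.002, 0, 0.104, 0.06], [0, 0, 0, -0.002, 0, 0.104, 0.02], [0, 0, 0, -0.002, 0, 0.104, 0.01], [0, 0, 0, -0.002, 0, 0.104, 0.01], [0, 0, 0, -0.002, 0, 0.104, 0.01], [0, 0, 0, -0.002, 0, 0.104, 0.01]], "grip_force": 50}}

```text
clock: 2.1
eef_pos: [507.0, -328.3, 8.4]
tcp_rot: [3.14, 0.001, 1.197]
contact_force: [-3.2, 0.7, 9.2]
opening: 0.234
grasp_force: 48.6
```

```bash
python3 -c "
from h import *
st();plan(*mt(0,0,150),1.483)"
```

```text
2.1 [ 507.  -328.3    8.4] [3.140e+00 1.000e-03 1.197e+00] F [-3.2  0.7  9.2] op 0.234 gf 48.6 q6 -0.2
turn [ 0.0019  0.0009 -0.2862] shift [ 0.3431 -0.1205 -0.1421]
```

To row units: -0.286 rad / 1.5708 = -0.1821.

{"name": "move_arm", "arguments": {"motion": [[0, 0, 0, 0, 0, -0.05, 0.01], [0, 0, 0, 0, 0, -0.11, 0.01], [0, 0, -0.0955, 0.06, -0.02, -0.142, 0.01], [0, 0, -0.1821, 0.12, -0.042, -0.142, 0.01], [0, 0, -0.1821, 0.17, -0.06, -0.142, 0.01], [0, 0, -0.1821, 0.22, -0.078, -0.142, 0.01], [0, 0, -0.1821, 0.27, -0.095, -0.142, 0.01], [0, 0, -0.1821, 0.32, -0.112, -0.142, 0.01]]}}

```text
clock: 3.1
eef_pos: [519.1, 12.8, 149.2]
tcp_rot: [3.14, -0.0, 1.483]
contact_force: [1.1, -0.7, -3.6]
opening: 0.232
grasp_force: 50.9
```

{"name": "move_arm", "arguments": {"motion": [[0, 0, 0, 0.015, 0, 0, 0.01], [0, 0, 0, 0.015, 0, 0, 0.01]]}}

```text
clock: 3.35
eef_pos: [520.5, 26.7, 148.8]
tcp_rot: [3.141, 0.0, 1.485]
contact_force: [-1.1, 0.8, -4.0]
opening: 0.23
grasp_force: 50.9
```

```bash
python3 -c "
from h import *
st();plan(*mt(0,0,60),1.483)
for n in('top','side'):
    p,d=grab(n)
p,d=load('top');q,e=load('side')
a=cv2.resize(p[150:250,250:375],None,fx=4,fy=4,interpolation=2);b=cv2.resize(q[130:230,265:365],None,fx=4,fy=4,interpolation=2)
save('g1.png',np.hstack([a,b])[:,:],0.88)
"
```

```text
3.35 [520.5  26.7 148.8] [3.141 0.    1.485] F [-1.1  0.8 -4. ] op 0.23 gf 50.9 q6 0.13
turn [0.0007 0.0001 0.0019] shift [ 0.0086 -0.0013  0.0888]
```

View pics/g1.png

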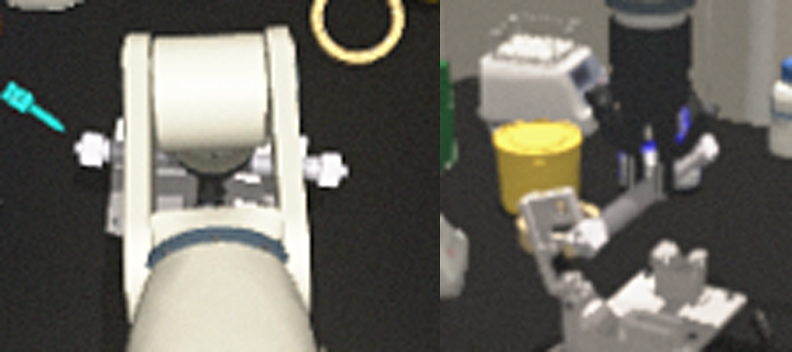

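The column is held level. In the top crop its hexes are at (92,150) and (325,168); in the side crop the nearer end is over the clamp. I'll compute its centre and height.

```bash
python3 -c "
from h import *
p,d=load('top');W=world('top',d)
for u,v in((276,192),(342,197)):
    z=np.median(W[v-2:v+3,u-1:u+2,2]);print(z)
for x,y in((92,150),(325,168)):
    u,v=250+x/3.52,150+y/3.52; print(u,v,ray('top',u,v,160))
q,e=load('side')
for x,y in((592,236),(702,152)):
    u,v=265+(x-440)/3.52,130+y/3.52; print(u,v,world('side',e)[int(v)-1:int(v)+2,int(u)-1:int(u)+2].reshape(-1,3).mean(0))
T=[proj('top',mt(0,s,159,)) for s in(114,-114)];print(T)
"
```

```text
167.11630850326424
166.6684677146618
276.1363636363636 192.61363636363637 [528.9910267  142.30483372 160.        ]
342.32954545454544 197.72727272727272 [511.9461159  -79.57602704 160.        ]
308.1818181818182 197.04545454545456 [520.34386027 150.49669211 158.56682079]
339.4318181818182 173.1818181818182 [500.9746335  -65.95025742 157.56663254]
[array([274.21171167, 192.35518912]), array([341.9242302 , 198.35067426])]
```

{"name": "move_arm", "arguments": {"motion": [[0, 0, 0, 0.003, -0.001, 0.04, 0.01], [0, 0, 0, 0.003, -0.001, 0.075, 0.01], [0, 0, 0, 0.003, -0.001, 0.082, 0.01], [0, 0, 0, 0.003, -0.001, 0.082, 0.01]]}}

```text
clock: 3.95
eef_pos: [519.9, 28.3, 66.6]
tcp_rot: [-3.141, 0.0, 1.482]
contact_force: [0.5, -0.2, -3.3]
opening: 0.231
grasp_force: 50.7
```

{"name": "move_arm", "arguments": {"motion": [[0, 0, 0, 0, 0, 0.003, 0.01], [0, 0, 0, 0, 0, 0.006, 0.01], [0, 0, 0, 0, 0, 0.006, 0.01]]}}

```text
clock: 4.32
eef_pos: [519.9, 29.2, 60.6]
tcp_rot: [3.141, -0.0, 1.483]
contact_force: [-0.7, 0.4, -3.6]
opening: 0.238
grasp_force: 50.7
```

```bash
python3 -c "
from h import *
st()"
```

```text
4.33 [519.9  29.2  60.6] [ 3.141 -0.     1.483] F [-0.7  0.4 -3.6] op 0.238 gf 50.7 q6 0.14
```

{"name": "move_arm", "arguments": {"motion": [[0, 0, 0, 0, 0, 0.002, 0.01], [0, 0, 0, 0, 0, 0.004, 0.01], [0, 0, 0, 0, 0, 0.004, 0.01]]}}

```text
clock: 4.7
eef_pos: [519.9, 29.2, 58.4]
tcp_rot: [3.141, -0.0, 1.483]
contact_force: [-9.9, -0.2, 28.6]
opening: 0.23
grasp_force: 54.2
```

```bash
python3 -c "
from h import *
st()"
```

```text
4.7 [519.9  29.2  58.4] [ 3.141 -0.     1.483] F [-9.9 -0.2 28.6] op 0.23 gf 54.2 q6 0.14
```

{"name": "move_arm", "arguments": {"motion": [[0, 0, 0, 0, -0.0007, -0.001, 0.01], [0, 0, 0, 0, -0.0007, -0.001, 0.01]]}}

```text
clock: 4.95
eef_pos: [519.3, 29.3, 58.2]
tcp_rot: [3.141, -0.0, 1.483]
contact_force: [-3.2, -0.7, 10.7]
opening: 0.235
grasp_force: 52.4
```

```bash
python3 -c "
from h import *
st()"
```

```text
4.95 [519.3  29.3  58.2] [ 3.141 -0.     1.483] F [-3.2 -0.7 10.7] op 0.235 gf 52.4 q6 0.14
```

{"name": "move_arm", "arguments": {"motion": [[0, 0, 0, 0, 0, 0, 0.04], [0, 0, 0, 0, 0, 0, 0.07], [0, 0, 0, 0, 0, 0, 0.07], [0, 0, 0, 0, 0, -0.05, 0.07], [0, 0, 0, 0, 0, -0.11, 0.07], [0, 0, 0, 0, 0, -0.16, 0.02], [0, 0, 0, 0, 0, -0.17, 0.0], [0, 0, 0, 0, 0, -0.17, 0.0]]}}

```text
clock: 5.95
eef_pos: [519.1, 29.2, 227.3]
tcp_rot: [3.141, -0.0, 1.483]
contact_force: [-0.8, -1.0, -0.2]
opening: 0.182
grasp_force: 0.0
```

```bash
python3 -c "
from h import *
st();p,d=grab('top');q,e=grab('side');W=world('side',e)
plan(*mt(130,70,230),1.483)
b=q[140:260,255:375];save('g2.png',b,4)
"
```

```text
5.95 [519.1  29.2 227.3] [ 3.141 -0.     1.483] F [-0.8 -1.  -0.2] op 0.182 gf 0.0 q6 0.14
turn [-0.0026  0.0003 -0.0002] shift [ 0.0763  0.1314 -0.0048]
```

View pics/g2.png

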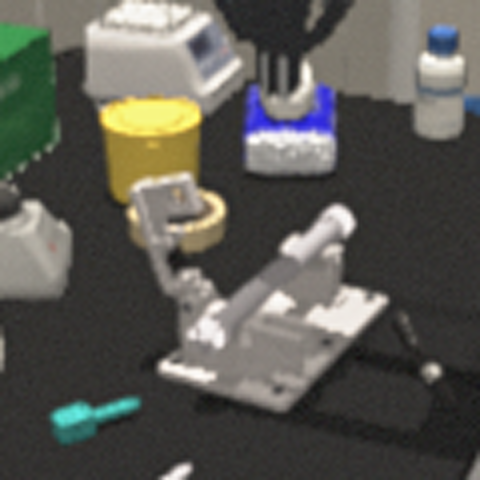

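Column rests in both Vs (crop from about (205,330) to (340,220)) and the cap at (165,210) is still leaning back. Next I go behind the cap.

{"name": "move_arm", "arguments": {"motion": [[0, 0, 0, 0.02, 0.04, 0, 0], [0, 0, 0, 0.045, 0.085, 0, 0], [0, 0, 0, 0.076, 0.141, 0, 0], [0, 0, 0, 0.076, 0.141, 0, 0], [0, 0, 0, 0.076, 0.141, 0.05, 0], [0, 0, 0, 0.076, 0.141, 0.102, 0], [0, 0, 0, 0.076, 0.141, 0.102, 0]]}}

```text
clock: 6.92
eef_pos: [661.4, 91.7, 119.7]
tcp_rot: [-3.131, 0.003, 1.483]
contact_force: [-0.0, 0.0, 0.8]
opening: -0.001
grasp_force: 0.0
```

```bash
sed -i 's/o=(520,35.3)/o=(519.5,35.3)/' h.py; python3 -c "
from h import *
st();plan(*mt(90,70,125),1.483)"
```

```text
6.92 [661.4  91.7 119.7] [-3.131e+00  3.000e-03  1.483e+00] F [-0.   0.   0.8] op -0.001 gf 0.0 q6 0.22
turn [-0.0108  0.0025 -0.0003] shift [ 0.0014 -0.0465 -0.0048]
```

{"name": "move_arm", "arguments": {"motion": [[0, 0, 0, 0.001, -0.02, -0.005, 0], [0, 0, 0, 0.001, -0.04, -0.005, 0], [0, 0, 0, 0.001, -0.06, -0.005, 0], [0, 0, 0, 0.001, -0.08, -0.005, 0], [0, 0, 0, 0.001, -0.1, -0.005, 0], [0, 0, 0, 0.001, -0.12, -0.005, 0], [0, 0, 0, 0.001, -0.135, -0.005, 0], [0, 0, 0, 0.001, -0.147, -0.005, 0]]}}

```text
clock: 7.92
eef_pos: [519.6, 106.5, 131.3]
tcp_rot: [3.14, -0.0, 1.483]
contact_force: [0.9, -0.3, 0.6]
opening: 0.0
grasp_force: 0.2
```

```bash
python3 -c "
from h import *
st();plan(*mt(-42,70,92),1.483)
p,d=grab('side');save('g3.png',p[140:260,255:375],4)"
```

```text
7.92 [519.6 106.5 131.3] [ 3.14  -0.     1.483] F [ 0.9 -0.3  0.6] op 0.0 gf 0.2 q6 0.29
turn [ 0.0012 -0.0003 -0.0003] shift [-0.0009 -0.0359  0.0392]
```

View pics/g3.png

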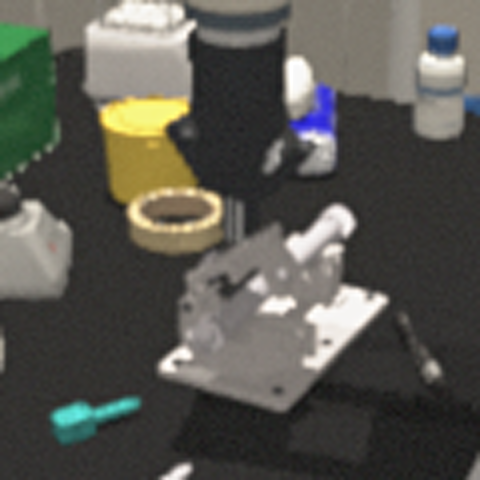

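The cap, from (190,300) to (280,240) in the crop, has swung over the column and stands about half open. I keep pushing it down.

{"name": "move_arm", "arguments": {"motion": [[0, 0, 0, 0, -0.012, 0.006, 0], [0, 0, 0, 0, -0.022, 0.014, 0], [0, 0, 0, 0, -0.03, 0.022, 0], [0, 0, 0, 0, -0.036, 0.03, 0], [0, 0, 0, 0, -0.036, 0.036, 0], [0, 0, 0, 0, -0.036, 0.04, 0], [0, 0, 0, 0, -0.036, 0.042, 0], [0, 0, 0, 0, -0.036, 0.042, 0]]}}

```text
clock: 8.98
eef_pos: [483.9, 109.6, 88.3]
tcp_rot: [-3.141, 0.0, 1.483]
contact_force: [-1.4, 0.5, 3.6]
opening: 0.002
grasp_force: 1.3
```

```bash
python3 -c "
from h import *
st();plan(*mt(-42,70,90),1.483)"
```

```text
8.97 [483.9 109.6  88.3] [-3.141  0.     1.483] F [-1.4  0.5  3.6] op 0.002 gf 1.3 q6 0.31
turn [-0.0005  0.     -0.0003] shift [-0.0009  0.     -0.0017]
```

{"name": "move_arm", "arguments": {"motion": [[0, 0, 0, 0, 0, 0.001, 0], [0, 0, 0, 0, 0, 0.002, 0], [0, 0, 0, 0, 0, 0.003, 0], [0, 0, 0, 0, 0, 0.003, 0]]}}

```text
clock: 9.48
eef_pos: [484.1, 109.6, 87.7]
tcp_rot: [3.141, -0.0, 1.483]
contact_force: [-13.1, -2.3, 37.7]
opening: 0.001
grasp_force: 18.5
```

```bash
python3 -c "
from h import *
st()"
```

```text
9.47 [484.1 109.6  87.7] [ 3.141 -0.     1.483] F [-13.1  -2.3  37.7] op 0.001 gf 18.5 q6 0.31
```

```bash
python3 -c "
from h import *
plan(511.5,310.5,60,1.373)"
```

```text
turn [ 0.0002 -0.0002  0.1097] shift [0.2025 0.0097 0.0277]
```

To row units: 0.11 rad / 1.5708 = 0.07.

{"name": "move_arm", "arguments": {"motion": [[0, 0, 0, 0, 0, -0.04, 0], [0, 0, 0, 0, 0, -0.06, 0.05], [0, 0, 0.0318, 0.05, 0.005, -0.06, 0.05], [0, 0, 0.07, 0.11, 0.01, -0.06, 0.05], [0, 0, 0.07, 0.16, 0.01, -0.04, 0.05], [0, 0, 0.07, 0.2, 0.01, 0, 0.05], [0, 0, 0.07, 0.2, 0.01, 0.03, 0.05], [0, 0, 0.07, 0.2, 0.01, 0.03, 0.05]]}}

```text
clock: 10.48
eef_pos: [510.0, 307.4, 53.1]
tcp_rot: [-3.139, 0.003, 1.374]
contact_force: [0.0, 0.2, 0.9]
opening: 0.586
grasp_force: 0.0
```

```bash
python3 -c "
from h import *
st();plan(511.5,310.5,4,1.373)
p,d=grab('top');save('g4.png',p[160:250,220:350],6)"
```

```text
10.47 [510.  307.4  53.1] [-3.139e+00  3.000e-03  1.374e+00] F [0.  0.2 0.9] op 0.586 gf 0.0 q6 0.74
turn [-0.003   0.003   0.0006] shift [0.0035 0.001  0.0491]
```

View pics/g4.png

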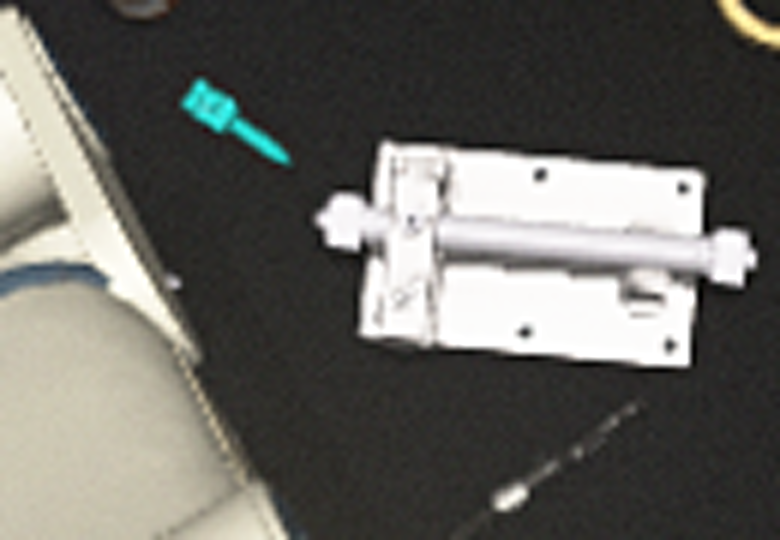

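The column lies centred (hexes at (345,222) and (733,258)) and the cap is down over it. Now the pin grasp.

{"name": "move_arm", "arguments": {"motion": [[0, 0, 0, 0.0035, 0.001, 0.03, 0.05], [0, 0, 0, 0.0035, 0.001, 0.047, 0.05], [0, 0, 0, 0.0035, 0.001, 0.047, 0.05], [0, 0, 0, 0.0035, 0.001, 0.047, 0.015], [0, 0, 0, 0.0035, 0.001, 0.047, 0.01], [0, 0, 0, 0.0035, 0.001, 0.047, 0.01], [0, 0, 0, 0.0035, 0.001, 0.047, 0.01]], "grip_force": 60}}

```text
clock: 11.4
eef_pos: [513.9, 311.5, 9.7]
tcp_rot: [3.14, -0.001, 1.373]
contact_force: [-1.8, -1.0, 5.0]
opening: 0.214
grasp_force: 59.0
```

```bash
python3 -c "
from h import *
st()
p,d=camera_params('top'),0
c=lambda x,y:((x+.5)/6-.5+220,(y+.5)/6-.5+160)
a=ray('top',*c(345,222),64);b=ray('top',*c(733,258),64);print(a,b,np.linalg.norm(a-b),'yaw',np.arctan2(-(a-b)[0],(a-b)[1]),(a+b)/2)"
```

```text
11.4 [513.9 311.5   9.7] [ 3.140e+00 -1.000e-03  1.373e+00] F [-1.8 -1.   5. ] op 0.214 gf 59.0 q6 0.74
[529.93181945 146.75403761  64.        ] [508.7289543 -82.7108442  64.       ] 230.44238645384198 yaw -0.09213971573241875 [519.33038687  32.02159671  64.        ]
```

{"name": "move_arm", "arguments": {"motion": [[0, 0, 0, 0, 0, 0, 0.035], [0, 0, 0, 0, 0, 0, 0.035], [0, 0, 0, 0, 0, 0.005, 0.035], [0, 0, 0, 0, 0, 0.005, 0.035], [0, 0, 0, 0, 0, 0.005, 0.01], [0, 0, 0, 0, 0, 0.005, 0.01], [0, 0, 0, 0, 0, 0.005, 0.01]]}}

```text
clock: 12.28
eef_pos: [513.2, 311.2, 3.3]
tcp_rot: [3.141, -0.0, 1.373]
contact_force: [-0.2, 0.7, 1.1]
opening: 0.218
grasp_force: 58.6
```

```bash
python3 -c "
from h import *
st()"
```

```text
12.28 [513.2 311.2   3.3] [ 3.141 -0.     1.373] F [-0.2  0.7  1.1] op 0.218 gf 58.6 q6 0.74
```

```bash
sed -i 's/a=-.088/a=-.09/' h.py; python3 -c "
from h import *
plan(*mt(-54,160,41.3),1.481)"
```

```text
turn [ 1.000e-04 -1.000e-04 -1.082e-01] shift [-0.116  -0.0105 -0.038 ]
```

To row units: -0.108 rad / 1.5708 = -0.0688.

{"name": "move_arm", "arguments": {"motion": [[0, 0, 0, 0, 0, -0.02, 0.01], [0, 0, -0.0318, -0.03, -0.003, -0.05, 0.01], [0, 0, -0.0688, -0.07, -0.006, -0.06, 0.01], [0, 0, -0.0688, -0.1, -0.01, -0.06, 0.01], [0, 0, -0.0688, -0.116, -0.0105, -0.045, 0.01], [0, 0, -0.0688, -0.116, -0.0105, -0.038, 0.01], [0, 0, -0.0688, -0.116, -0.0105, -0.038, 0.01], [0, 0, -0.0688, -0.116, -0.0105, -0.038, 0.01]]}}

```text
clock: 13.28
eef_pos: [480.7, 200.3, 41.8]
tcp_rot: [3.141, -0.0, 1.481]
contact_force: [-0.1, 0.6, 0.1]
opening: 0.217
grasp_force: 58.6
```

```bash
python3 -c "
from h import *
st();plan(*mt(-54,160,41.3),1.481)
p,d=grab('top');q,e=grab('side')
a=cv2.resize(p[170:230,225:325],None,fx=6,fy=6,interpolation=2)
b=cv2.resize(q[185:275,270:370],None,fx=6,fy=6,interpolation=2)
for nm,Y in(('tip',101),):
    print('exp tip',proj('top',mt(-54,Y,48)),proj('side',mt(-54,Y,48)),'hole',proj('top',mt(-54,85.5,48)),proj('side',mt(-54,85.5,48)))
save('g5.png',np.vstack([a,b]),0.66)"
```

```text
13.28 [480.7 200.3  41.8] [ 3.141 -0.     1.481] F [-0.1  0.6  0.1] op 0.217 gf 58.6 q6 0.48
turn [ 0.0008 -0.0005  0.0004] shift [-0.0009 -0.0005  0.0005]
exp tip [278.91894545 212.54065055] [322.90343378 229.38450916] hole [283.24342232 212.93445816] [325.18277749 227.16179263]
```

View pics/g5.png

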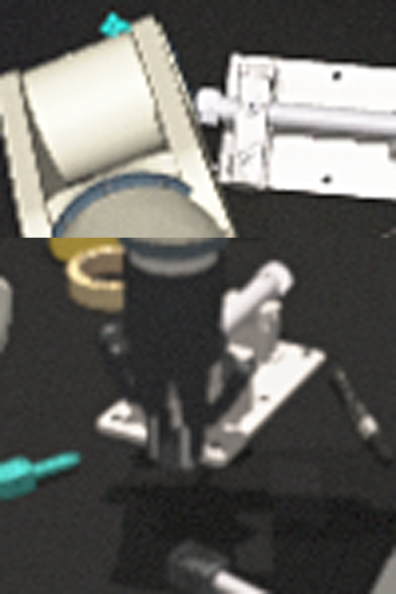

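The gripper hides the pin in both views (side crop: fingers at (175,450)), so I insert by force feedback.

{"name": "move_arm", "arguments": {"motion": [[0, 0, 0, -0.006, -0.0005, 0.0005, 0.01], [0, 0, 0, -0.012, -0.0005, 0.0005, 0.01], [0, 0, 0, -0.016, -0.0005, 0.0005, 0.01], [0, 0, 0, -0.02, -0.0005, 0.0005, 0.01], [0, 0, 0, -0.022, -0.0005, 0.0005, 0.01]]}}

```text
clock: 14.0
eef_pos: [477.6, 177.3, 40.8]
tcp_rot: [-3.142, -0.0, 1.48]
contact_force: [0.0, 0.2, -0.8]
opening: 0.216
grasp_force: 58.6
```

```bash
python3 -c "
from h import *
st();plan(*mt(-54,138,41.3),1.481)"
```

```text
14.0 [477.6 177.3  40.8] [-3.142 -0.     1.48 ] F [ 0.   0.2 -0.8] op 0.216 gf 58.6 q6 0.44
turn [-0.     -0.     -0.0006] shift [ 0.0004  0.0005 -0.0005]
```

{"name": "move_arm", "arguments": {"motion": [[0, 0, 0, -0.002, 0.0004, -0.0005, 0.01], [0, 0, 0, -0.004, 0.0004, -0.0005, 0.01], [0, 0, 0, -0.006, 0.0004, -0.0005, 0.01], [0, 0, 0, -0.007, 0.0004, -0.0005, 0.01]]}}

```text
clock: 14.5
eef_pos: [477.3, 170.5, 41.3]
tcp_rot: [-3.142, 0.0, 1.481]
contact_force: [-0.1, 0.7, -0.8]
opening: 0.214
grasp_force: 58.6
```

```bash
python3 -c "
from h import *
st();plan(*mt(-54,131,41.3),1.481)"
```

```text
14.5 [477.3 170.5  41.3] [-3.142  0.     1.481] F [-0.1  0.7 -0.8] op 0.214 gf 58.6 q6 0.43
turn [-0.0001  0.     -0.0003] shift [ 0.0001  0.0002 -0.    ]
```

{"name": "move_arm", "arguments": {"motion": [[0, 0, 0, -0.003, 0, 0, 0.01], [0, 0, 0, -0.006, 0, 0, 0.01], [0, 0, 0, -0.009, 0, 0, 0.01], [0, 0, 0, -0.012, 0, 0, 0.01], [0, 0, 0, -0.012, 0, 0, 0.01]]}}

```text
clock: 15.12
eef_pos: [476.2, 158.4, 41.3]
tcp_rot: [-3.141, 0.0, 1.481]
contact_force: [0.3, -0.0, -0.3]
opening: 0.213
grasp_force: 58.6
```

```bash
python3 -c "
from h import *
st();plan(*mt(-54,119,41.3),1.481)"
```

```text
15.12 [476.2 158.4  41.3] [-3.141  0.     1.481] F [ 0.3 -0.  -0.3] op 0.213 gf 58.6 q6 0.41
turn [-0.0001  0.0001 -0.0005] shift [ 0.0003  0.0002 -0.    ]
```

{"name": "move_arm", "arguments": {"motion": [[0, 0, 0, -0.003, 0, 0, 0.01], [0, 0, 0, -0.006, 0, 0, 0.01], [0, 0, 0, -0.009, 0, 0, 0.01], [0, 0, 0, -0.012, 0, 0, 0.01], [0, 0, 0, -0.012, 0, 0, 0.01]]}}

```text
clock: 15.75
eef_pos: [475.1, 146.5, 41.3]
tcp_rot: [-3.141, 0.0, 1.48]
contact_force: [0.4, 0.3, -1.0]
opening: 0.221
grasp_force: 58.6
```

```bash
python3 -c "
from h import *
st();plan(*mt(-54,107,41.3),1.481)"
```

```text
15.75 [475.1 146.5  41.3] [-3.141  0.     1.48 ] F [ 0.4  0.3 -1. ] op 0.221 gf 58.6 q6 0.39
turn [-0.0001  0.     -0.0005] shift [ 0.0003  0.0002 -0.    ]
```

{"name": "move_arm", "arguments": {"motion": [[0, 0, 0, -0.001, 0, 0, 0.01], [0, 0, 0, -0.002, 0, 0, 0.01], [0, 0, 0, -0.003, 0, 0, 0.01], [0, 0, 0, -0.004, 0, 0, 0.01], [0, 0, 0, -0.004, 0, 0, 0.01]]}}

```text
clock: 16.38
eef_pos: [475.1, 144.7, 41.4]
tcp_rot: [3.141, -0.003, 1.479]
contact_force: [-1.8, 15.4, -4.3]
opening: 0.217
grasp_force: 58.7
```

{"name": "move_arm", "arguments": {"motion": [[0, 0, 0, -0.001, 0, 0, 0.01], [0, 0, 0, -0.002, 0, 0, 0.01], [0, 0, 0, -0.002, 0, 0, 0.01]]}}

```text
clock: 16.75
eef_pos: [475.3, 144.6, 41.5]
tcp_rot: [3.14, -0.006, 1.478]
contact_force: [-3.3, 29.7, -6.4]
opening: 0.219
grasp_force: 58.8
```

{"name": "move_arm", "arguments": {"motion": [[0, 0, 0, 0.002, 0, 0, 0.01], [0, 0, 0, 0.002, 0, 0, 0.032], [0, 0, 0, 0.002, 0, 0, 0.032], [0, 0, 0, 0.002, 0, 0, 0.032], [0, 0, 0, 0.002, 0, -0.03, 0.032], [0, 0, 0, 0.002, 0, -0.08, 0.032], [0, 0, 0, 0.06, 0, -0.12, 0.032], [0, 0, 0, 0.11, 0, -0.12, 0.0]]}}

```text
clock: 17.75
eef_pos: [486.5, 251.5, 164.6]
tcp_rot: [3.137, -0.003, 1.479]
contact_force: [1.7, 0.3, -0.4]
opening: 0.175
grasp_force: 0.0
```

```bash
python3 -c "
from h import *
st()
p,d=grab('top');q,e=grab('side')
a=cv2.resize(p[175:230,225:325],None,fx=6,fy=6,interpolation=2)
b=cv2.resize(q[185:265,270:370],None,fx=6,fy=6,interpolation=2)
save('g6.png',np.vstack([a,b]),0.7)
print('shoulder exp',proj('top',mt(-54,85.5,48)),'side',proj('side',mt(-54,85.5,48)),'knob end',proj('side',mt(-54,115.5,48)))"
```

```text
17.75 [486.5 251.5 164.6] [ 3.137e+00 -3.000e-03  1.479e+00] F [ 1.7  0.3 -0.4] op 0.175 gf 0.0 q6 0.57
shoulder exp [283.24342232 212.93445816] side [325.18277749 227.16179263] knob end [320.72888406 231.50503516]
```

View pics/g6.png

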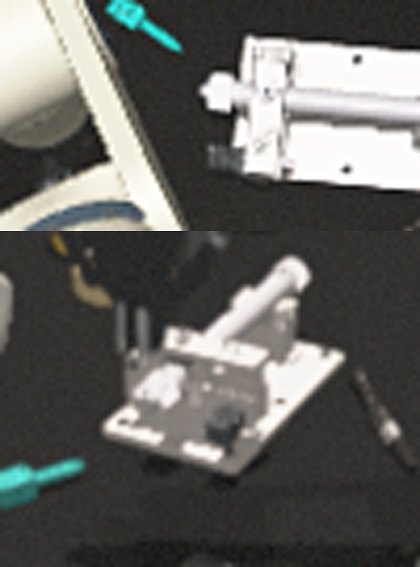

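The side crop shows the knob at (225,422) against the outer ear; the top crop shows it from x 207 to 242, at the expected place. A nudge on the knob's end with shut fingers will make sure it is seated.

```bash
python3 -c "
from h import *
plan(*mt(-54,138,44),1.481)
p,d=load('top');g=p.astype(float).mean(-1)
print('knob',np.r_[268:292],g[211:214,268:292].mean(0).round(),'plate row',g[208:210,268:292].mean(0).round())
print('exp knob end',proj('top',mt(-54,115.5,54)),'plate edge',proj('top',mt(-54,100,10)))"
```

```text
turn [ 0.0038 -0.0036  0.002 ] shift [-0.0781 -0.0017  0.1187]
knob [268 269 270 271 272 273 274 275 276 277 278 279 280 281 282 283 284 285
 286 287 288 289 290 291] [ 43.  44.  42.  43.  46.  42.  62.  98.  79.  85.  94.  82.  83.  93.
 108. 196. 253. 246. 239. 245. 248. 252. 249. 207.] plate row [ 43.  42.  42.  44.  40.  43.  52.  64.  50.  55.  47.  42. 145. 253.
 248. 234. 250. 230. 228. 212. 228. 239. 247. 147.]
exp knob end [274.73286907 211.9756473 ] plate edge [279.97971259 213.77266451]
```

{"name": "move_arm", "arguments": {"motion": [[0, 0, 0, -0.03, -0.001, 0.04, 0], [0, 0, 0, -0.077, -0.0017, 0.08, 0], [0, 0, 0, -0.077, -0.0017, 0.118, 0], [0, 0, 0, -0.077, -0.0017, 0.118, 0], [0, 0, 0, -0.077, -0.0017, 0.118, 0], [0, 0, 0, -0.082, -0.0017, 0.118, 0], [0, 0, 0, -0.085, -0.0017, 0.118, 0], [0, 0, 0, -0.085, -0.0017, 0.118, 0]]}}

```text
clock: 18.85
eef_pos: [477.4, 168.1, 45.4]
tcp_rot: [3.137, -0.004, 1.48]
contact_force: [-0.5, 13.0, 5.9]
opening: -0.0
grasp_force: 6.3
```

```bash
python3 -c "
from h import *
st();plan(*mt(-54,126.5,44),1.481)"
```

```text
18.85 [477.4 168.1  45.4] [ 3.137 -0.004  1.48 ] F [-0.5 13.   5.9] op -0.0 gf 6.3 q6 0.42
turn [ 0.0046 -0.0045 -0.0012] shift [-0.002  -0.0002  0.0014]
```

{"name": "move_arm", "arguments": {"motion": [[0, 0, 0, -0.001, 0, 0, 0], [0, 0, 0, -0.001, 0, 0, 0]]}}

```text
clock: 19.1
eef_pos: [477.7, 167.8, 45.6]
tcp_rot: [3.136, -0.006, 1.48]
contact_force: [-2.0, 16.8, 7.4]
opening: 0.004
grasp_force: 8.4
```

```bash
python3 -c "
from h import *
st();plan(*mt(-42,70.5,100),1.481)"
```

```text
19.1 [477.7 167.8  45.6] [ 3.136 -0.006  1.48 ] F [-2.  16.8  7.4] op 0.004 gf 8.4 q6 0.42
turn [ 0.0053 -0.0055 -0.0014] shift [-0.0574  0.0119 -0.0546]
```

{"name": "move_arm", "arguments": {"motion": [[0, 0, 0, 0.01, 0, 0, 0], [0, 0, 0, 0.012, 0, -0.04, 0], [0, 0, 0, 0.012, 0, -0.085, 0], [0, 0, 0, -0.03, 0.008, -0.085, 0], [0, 0, 0, -0.056, 0.012, -0.08, 0], [0, 0, 0, -0.056, 0.012, -0.054, 0], [0, 0, 0, -0.056, 0.012, -0.05, 0], [0, 0, 0, -0.056, 0.012, -0.05, 0]]}}

```text
clock: 20.1
eef_pos: [482.0, 108.2, 93.6]
tcp_rot: [-3.141, 0.0, 1.481]
contact_force: [-0.2, 0.1, -0.3]
opening: 0.005
grasp_force: 0.0
```

```bash
python3 -c "
from h import *
st();plan(*mt(-42,71,88),1.481)"
```

```text
20.1 [482.  108.2  93.6] [-3.141  0.     1.481] F [-0.2  0.1 -0.3] op 0.005 gf 0.0 q6 0.31
turn [-0.0003  0.0002  0.0003] shift [0.0018 0.0019 0.0056]
```

{"name": "move_arm", "arguments": {"motion": [[0, 0, 0, 0.002, 0.002, 0.003, 0], [0, 0, 0, 0.002, 0.002, 0.005, 0], [0, 0, 0, 0.002, 0.002, 0.006, 0], [0, 0, 0, 0.002, 0.002, 0.0065, 0], [0, 0, 0, 0.002, 0.002, 0.0065, 0], [0, 0, 0, 0.002, 0.002, 0.0065, 0]]}}

```text
clock: 20.85
eef_pos: [484.6, 110.4, 88.0]
tcp_rot: [3.141, -0.001, 1.481]
contact_force: [-4.0, 3.4, 14.9]
opening: -0.002
grasp_force: 7.4
```

```bash
python3 -c "
from h import *
st()"
```

```text
20.85 [484.6 110.4  88. ] [ 3.141e+00 -1.000e-03  1.481e+00] F [-4.   3.4 14.9] op -0.002 gf 7.4 q6 0.31
```

{"name": "move_arm", "arguments": {"motion": [[0, 0, 0, 0, 0, 0.0005, 0], [0, 0, 0, 0, 0, 0.0005, 0], [0, 0, 0, 0, 0, 0.0005, 0], [0, 0, 0, 0, 0, 0.0005, 0]]}}

```text
clock: 21.35
eef_pos: [484.6, 110.4, 87.9]
tcp_rot: [3.141, -0.001, 1.481]
contact_force: [-5.6, 2.9, 20.9]
opening: -0.005
grasp_force: 10.5
```

```bash
python3 -c "
from h import *
st()
p,d=grab('top');q,e=grab('side');g=q.astype(float).mean(-1)
p0=g[218:238,312:332]; print('dark knob px',(p0<80).sum()); st(); order.sign_off()"
```

```text
21.35 [484.6 110.4  87.9] [ 3.141e+00 -1.000e-03  1.481e+00] F [-5.6  2.9 20.9] op -0.005 gf 10.5 q6 0.31
dark knob px 69
21.45 [484.6 110.4  87.9] [ 3.141e+00 -1.000e-03  1.481e+00] F [-6.2  2.9 20.9] op 0.002 gf 10.5 q6 0.31
the job is handed in; nothing more can be done
```

The job is handed in at 21.5 s: the column lies centred in both V blocks, the lock pin is in up to its knob, and the arm still presses the cap shut with about 21 N.

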